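Find the worn fan gearbox by its backlash and stage its new pinion

ROBOT

A 7-joint arm with a two-finger parallel gripper is mounted at the origin on the work surface. World frame = base frame: x ahead of the robot, y to its left, z up, the work surface at z = 0. Lengths are in m, angles in degrees, forces in N, time in s.
With the tool pointing down it reaches from about 0.425 to 0.875 m from the base axis. Payload 4.7 kg.
Tool frame: the origin (TCP) lies between the finger pads; the fingertips stand 8 mm ahead of it and the grasp point (between the pads) lies 11 mm behind it; z points along the fingers, y is the line along which they close (so a half turn about z gives the same grasp; the last joint's range is limited). The gripper opens to 87 mm and grips with 3 to 60 N. Pads are 19 mm wide; open, the fingers measure 117 mm over their backs; the gripper's body (75 mm by 190 mm) begins 51 mm behind the grasp point.
Start: joints at [-69.093, 18.392, -4.016, 83.108, 1.295, 78.541, -3.26], TCP at [0.223, 0.61, 0.231] pointing down, gripper open.
Joint ranges: [-163.93, 163.93], [-17.29, 119.83], [-79.2, 71.16], [3.27, 140.29], [-89.18, 269.18], [5.43, 117.66], [-154.24, 154.24]. Speed limits (degrees/s): [147.25, 147.25, 180, 180, 180, 180, 180].

INTERFACE

Orientations are given as [roll, pitch, yaw] about the fixed x, y, z axes, in that order (R = Rz(yaw) Ry(pitch) Rx(roll)).
In Python, from cell import env, viewer gives the robot as it stands. The module is installed in compiled form; this text tells all that it offers.
- The arm moves only by the tool arm_command, never from a script. Its argument "series" is a list of rows, each a list of 2 entries, a list of its own where there are three numbers: the shift along the tool's x, y, z in mm, then the turn about the tool's z in rad. A call has exactly 5 rows; each row is the pose to reach, as a shift and turn from the pose commanded when the call began, along the tool's axes at that moment; what a row does not reach only later rows make up. A row lasts 1/10 s, in which the tool goes at most 50 mm and 8.59 degrees, less where a joint would pass 70% of its speed; a pose out of reach is approached as far as the arm can. A call with a gripper value outside its range is refused whole. "grip" is the gripper command: -1 is fully open, 1 is shut, values between are in proportion, set as the call begins (left out, the last holds). The fingers move at their own pace and stop on an object; "grip_force" is the grip in N (left out, the last holds). Time passes only in rows, so rows that repeat a pose let the fingers close, or fill a call up. It gives the time, the measured TCP pose, the force, the opening and the grip force at its end, in the units of the state.
- env.get_obs(): the state, without advancing time (a new reading comes with each control period).
- viewer.read_camera(name): name is "side" or "top"; returns (picture, depth): 400x640x3 uint8, blue, green, red; 400x640 float32, m along the optical axis (not along the pixel's ray), 0 where there is no reading.
- viewer.calibration(name): a dict with "K" (3x3 intrinsics, pixels), "T" (4x4, takes a point from camera to world coordinates). Camera axes: x right, y up, looking along -z (the intrinsics and any distortion apply to the point x, -y, -z); pixel columns grow to the right and rows downward; lengths in m; the calibration is good to about 2 mm. A picture is of the moment at which its call begins. calibration takes no time and is no camera call.
- env.sign_off(): hands the job in; it is judged then, once.
The state is a dict: "time_s": time; "qpos": joint angles; "joint_velocities": joint speeds; "effort": joint torques, N m; "tool_pos": TCP position; "tool_rot": TCP orientation; "force": force on the tool from outside, world axes, zero at the start; "wrist_torque": the same for the moment, N m; "grip_width": finger opening in m; "grasp_force": force on a finger pad.
Only numpy, scipy, OpenCV 4.12 (cv2) and the standard library are available. Lean on these libraries where they do the work, as an engineer would, in place of code of your own. Each camera call takes 0.05 s, during which the arm holds its last target. There are 200 camera calls.

TASK

One of these three desk-fan gearboxes has a worn gear: its crank has far more free play than the others. Find it by gently wiggling the cranks by their pins, under the light bar, without forcing the gears; swing the worn one's crank to the left until it resists, then to the right until it resists, and leave it there. Then stand the new brass pinion, hub up, in the tray of the worn gearbox, let go of it, and leave the jar, screwdriver and drive where they are.

Things in the scene. Friction and masses are not known exactly. Their poses are not given: they have to be found in the camera images.
- unit_a: Gearbox on a plywood sled 225 x 88 x 8 mm: a parts tray at the near end, behind it an aluminium block 90 x 76 x 44 mm whose top face slopes 35 deg, looking up and towards the robot. Origin on the desk, 125 mm from the near edge, 100 mm from the far edge; x away from the robot, y left, z up. The three units look alike, stand side by side 120 mm apart in random order, and are fixed.
- unit_b: Gearbox on its sled, same make, size and frame as unit_a. On each, a shaft square to the sloping face, near its top, carries a crank that hangs down the slope. In the free play the crank turns with under 1 N at the pin; then the gears resist like a stiff spring, about 3 N more per mm at the pin, and push the crank back to the end of the free play when it is let go; within the play it stays where it is left.
- unit_c: Gearbox on its sled, same make, size and frame as unit_a. In two of the units the pin has 3 to 4 mm of free play to each side of the middle, in the worn one 12 mm. Which unit is worn cannot be seen, only felt.
- pin_a (a point): Grip point on unit_a's crank pin: round steel, 12 mm thick, square to the sloping face (leans 35 deg from vertical towards the robot). On the pin's axis, 12 mm below its free end, 24 mm above the crank arm, 103 mm above the desk, 55 mm from the shaft axis. Crank centred: x = -9 mm, y = 0 in the unit's frame; it swings on an arc to left (+y) or right (-y). Starts within 3 mm of centre.
- pin_b (a point): Grip point on unit_b's crank pin, same shape and meaning as pin_a.
- pin_c (a point): Grip point on unit_c's crank pin, same shape and meaning as pin_a.
- tray_a (a point): Centre of the inner floor of unit_a's open plastic tray, 13 mm above the desk, 85 mm to the near side (-x) of the unit's origin. Tray 70 x 70 mm outside, 62 x 62 mm inside, rim 28 mm above the desk.
- tray_b (a point): Centre of the inner floor of unit_b's open plastic tray, 13 mm above the desk, 85 mm to the near side (-x) of the unit's origin. Tray 70 x 70 mm outside, 62 x 62 mm inside, rim 28 mm above the desk.
- tray_c (a point): Centre of the inner floor of unit_c's open plastic tray, 13 mm above the desk, 85 mm to the near side (-x) of the unit's origin. Tray 70 x 70 mm outside, 62 x 62 mm inside, rim 28 mm above the desk.
- light_bar: Fixed LED light: a level bar 50 x 500 x 20 mm, underside 180 mm above the desk, on a post at each end (y = +-238 mm). Origin on the desk, x away from the robot, y left; the bar spans x = 17 to 67 mm. The units stand under it with its heading, origins near its x = 0: a hand straight down on a pin hits it, one leaning back 25 to 45 deg towards the robot clears it.
- pinion: The new brass pinion, loose, 90 g: a toothed disc 37 mm across the teeth and 12 mm thick with a round hub 18 mm thick rising from its middle; 34 mm tall in all. Origin: centre of the disc's flat underside; z along the hub. It stands hub up on the bare desk to the right or left of the light bar.
- jar: Bystander: small round white grease jar with a black lid, 48 mm wide, 55 mm tall, origin under its centre, on the desk at the other side from the pinion.
- screwdriver: Bystander: screwdriver with black handle lying on the desk beyond the gearboxes, along x of its own frame.
- drive: Bystander: flat solid-state drive 70 x 100 x 9 mm lying on the desk beyond the gearboxes, origin under its centre.
Things that resemble listed ones, but are neither listed nor needed, are in the scene too. What is shaped like the pinion but pink or red is not meant.

How it is judged (in metres and radians):
On the way, in this order (a step that is already met when the one before it is completed fails the run):
1. the worn gearbox's crank is swung to the left to the end of its free play ((y of pin_a in the frame of unit_a above 0.01 m or y of pin_b in the frame of unit_b above 0.01 m or y of pin_c in the frame of unit_c above 0.01 m)), for 0.05 s.
2. and then to the right to the other end of its free play ((y of pin_a in the frame of unit_a below -0.01 m or y of pin_b in the frame of unit_b below -0.01 m or y of pin_c in the frame of unit_c below -0.01 m)), for 0.05 s.
At the end, for the whole second after the job is handed in: The worn gearbox's crank rests at the right of its free play (pin over 8 mm right of the middle, which a sound gearbox cannot hold), and the pinion stands hub up (within 7 degrees) and still on the floor of that gearbox's tray, within 16 mm of its centre, released (((x of pinion in the frame of tray_a between -0.016 and 0.016 m and y of pinion in the frame of tray_a between -0.016 and 0.016 m and z of pinion in the frame of tray_a between -0.003 and 0.005 m and y of pin_a in the frame of unit_a below -0.008 m) or (x of pinion in the frame of tray_b between -0.016 and 0.016 m and y of pinion in the frame of tray_b between -0.016 and 0.016 m and z of pinion in the frame of tray_b between -0.003 and 0.005 m and y of pin_b in the frame of unit_b below -0.008 m) or (x of pinion in the frame of tray_c between -0.016 and 0.016 m and y of pinion in the frame of tray_c between -0.016 and 0.016 m and z of pinion in the frame of tray_c between -0.003 and 0.005 m and y of pin_c in the frame of unit_c below -0.008 m)) and angle between pinion's own z axis and vertical below 0.12 rad and linear speed of pinion below 0.02 m/s); the robot touches nothing.
It fails at once if gears are forced: a crank pin is pushed more than 19 mm from its middle position (y of pin_a in the frame of unit_a above 0.019 m or y of pin_a in the frame of unit_a below -0.019 m or y of pin_b in the frame of unit_b above 0.019 m or y of pin_b in the frame of unit_b below -0.019 m or y of pin_c in the frame of unit_c above 0.019 m or y of pin_c in the frame of unit_c below -0.019 m).
It fails at once if the jar, the screwdriver or the drive is displaced by more than 25 mm (distance of any of jar, screwdriver, drive from where it was at the start of the episode above 0.025 m).
It also fails if it takes over 72 s, if anything falls off the work surface, if the arm or the gripper's body presses on something with over 40 N, if the wrist force passes 120 N, or if a joint passes its speed limit or range.

## Working session

There is one attempt and no reset: what is moved stays moved. The work goes in short steps, Python scripts to look and compute and a tool call to move; the robot and the scene stay as the last step left them, time stands still between calls to the robot, and variables do not carry over. Pictures are saved under pics/ and viewed, at most 10 in all, crops included, and the job is handed in when it is done.

Besides the shell and the picture viewer there is one more tool, called after "Call:" by a JSON object that holds its "fn" and its "kwargs". arm_command: Moves the arm, as the interface text tells. Its arguments: {"type":"object","properties":{"series":{"type":"array"},"grip":{"type":"number"},"grip_force":{"type":"number"}},"required":["series"]}

```bash
mkdir -p pics; python3 - <<'E'
from cell import env, viewer
import cv2,numpy as np
for n in("top","side"):
    p,d=viewer.read_camera(n); cv2.imwrite(f"pics/{n}0.png",p); np.save(f"pics/{n}0.npy",d)
    c=viewer.calibration(n); print(n,c["K"],c["T"])
o=env.get_obs(); print(o)
E
```

```text
top [[380.32197516   0.         318.41150911]
 [  0.         380.32197516 204.28405999]
 [  0.           0.           1.        ]] [[-1.99483771e-02  9.86057731e-01 -1.65203554e-01  3.98799182e-01]
 [-9.99800887e-01 -1.97567065e-02  2.80352281e-03 -2.30660988e-03]
 [-4.99442787e-04  1.65226585e-01  9.86255508e-01  1.22750006e+00]
 [ 0.00000000e+00  0.00000000e+00  0.00000000e+00  1.00000000e+00]]
side [[435.56649777   0.         323.16323261]
 [  0.         435.56649777 194.71443578]
 [  0.           0.           1.        ]] [[ 0.99152185  0.06098976 -0.11473736  0.44317371]
 [-0.12893711  0.57129357 -0.81055467 -0.98093404]
 [ 0.01611318  0.81847658  0.5743139   0.77003333]
 [ 0.          0.          0.          1.        ]]
{'time_s': 0.1, 'qpos': array([-69.09323582,  18.43479228,  -4.01390041,  83.16768443,
         1.29614896,  78.54237833,  -3.25936351]), 'joint_velocities': array([-0.04032211, -0.11101966, -0.01944714, -0.23228324,  0.05139931,
       -0.00336646, -0.0360198 ]), 'effort': array([-3.14848683e-05, -4.92572236e+01, -4.06019753e-01, -3.13401067e+01,
       -6.44389959e-02,  3.94496543e-02,  8.68954112e-05]), 'tool_pos': array([0.22326868, 0.60993125, 0.2295729 ]), 'tool_rot': array([-1.79900436e+02,  7.17485362e-03,  1.59902149e+02]), 'force': array([ 0.82134739, -0.16281576, -0.50773797]), 'wrist_torque': array([-0.00582152, -0.00931745,  0.00890137]), 'grasp_force': 0.0, 'grip_width': 0.08717545990240616}
```

View pics/top0.png

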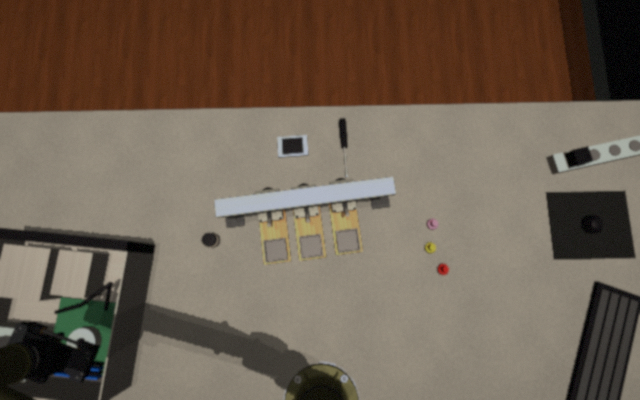

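View pics/side0.png

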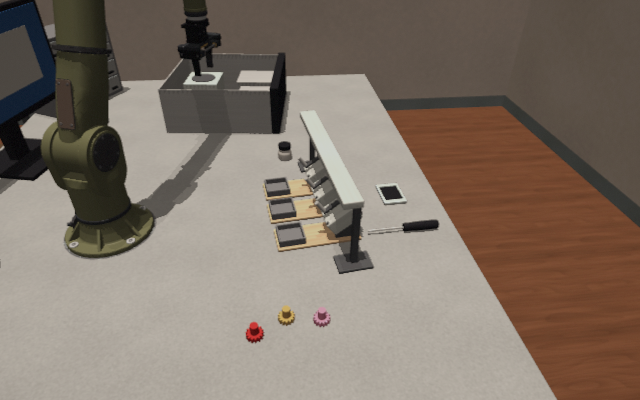

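The top view shows the trays near (275,249), (311,246) and (347,240), with the bar running from (216,207) to (394,186). The yellow pinion is at (431,247), between pink and red lookalikes. The jar is at (210,240). The side view shows the same layout.

```bash
cat > h.py <<'E'
from cell import env, viewer
import cv2,numpy as np
from scipy.spatial.transform import Rotation as R
def ray(n,uv,z):
    c=viewer.calibration(n);K,T=c["K"],c["T"]
    d=np.linalg.inv(K)@[uv[0],uv[1],1]; d=T[:3,:3]@[d[0],-d[1],-d[2]]; o=T[:3,3]
    return o+d*(z-o[2])/d[2]
def proj(n,P):
    c=viewer.calibration(n);K,T=c["K"],c["T"]
    p=T[:3,:3].T@(np.array(P)-T[:3,3]); p=K@[p[0],-p[1],-p[2]]; return p[:2]/p[2]
def blobs(m,amin):
    cs,_=cv2.findContours(m.astype(np.uint8),cv2.RETR_EXTERNAL,cv2.CHAIN_APPROX_NONE)
    return [c for c in cs if cv2.contourArea(c)>amin]
E
python3 - <<'E'
from h import *
p=cv2.imread("pics/top0.png"); h=cv2.cvtColor(p,cv2.COLOR_BGR2HSV)
H,S,V=cv2.split(h)
for u,v in [(275,249),(262,240),(431,247),(305,195),(283,230),(268,217)]: print((u,v),h[v,u])
roi=np.zeros_like(H,bool); roi[170:275,200:460]=1
# bar
for c in blobs(roi&(S<45)&(V>150),300):
    b=cv2.boxPoints(cv2.minAreaRect(c)); print("bar",[ray("top",q,.2).round(4)[:2] for q in b])
# sleds
for c in blobs(roi&(H>12)&(H<30)&(S>85),8):
    w=np.array([ray("top",q[0],.008)[:2] for q in c],np.float32)
    print("wood",cv2.contourArea(c),c.mean(0),w.min(0),w.max(0),cv2.minAreaRect(w))
ps=cv2.imread("pics/side0.png");hs=cv2.cvtColor(ps,cv2.COLOR_BGR2HSV);a,b,_=cv2.split(hs)
m=(a>15)&(a<32)&(b>110); m[:290]=0; m[:, :200]=0; m[:,400:]=0; m[350:]=0
for c in blobs(m,20): 
    x,y,w,h_=cv2.boundingRect(c); print("pin side",x,y,w,h_, ray("side",(x+w/2,y+2),.034))
cr=np.hstack([cv2.resize(p[185:270,250:370],None,fx=3.3,fy=3.3,interpolation=2),cv2.resize(ps[140:250,255:365],(360,280),interpolation=2)])
cv2.imwrite("pics/crop0.png",cr)
E
```

```text
(275, 249) [ 15  34 135]
(262, 240) [ 24  90 168]
(431, 247) [ 28 164 169]
(305, 195) [112  24 198]
(283, 230) [ 21 115 175]
(268, 217) [20 31 75]
bar [array([0.6062, 0.2908]), array([ 0.6634, -0.2188]), array([ 0.5987, -0.2235]), array([0.5427, 0.281 ])]
wood 89.0 [[430.         247.46666667]] [ 0.4387316  -0.37538344] [ 0.47379652 -0.34240893] ((0.45623117685317993, -0.3588983714580536), (0.03189554065465927, 0.03525007143616676), 86.20609283447266)
wood 483.0 [[278.23125 233.7875 ]] [0.4256405  0.08782682] [0.5865808  0.18379547] ((0.5019633769989014, 0.1375531554222107), (0.1623106598854065, 0.08603496849536896), 6.090596675872803)
wood 458.5 [[310.55555556 234.29951691]] [ 0.42808548 -0.02367502] [0.59744817 0.07095911] ((0.5116073489189148, 0.025584768503904343), (0.1640290766954422, 0.08527529984712601), 6.337903022766113)
wood 469.0 [[344.58673469 228.40306122]] [ 0.44464117 -0.13925375] [ 0.60331917 -0.03997134] ((0.528143584728241, -0.09075088798999786), (0.1604854017496109, 0.08669685572385788), 6.266528606414795)
pin side 278 306 16 19 [ 0.4564991  -0.35279546  0.034     ]
```

View pics/crop0.png

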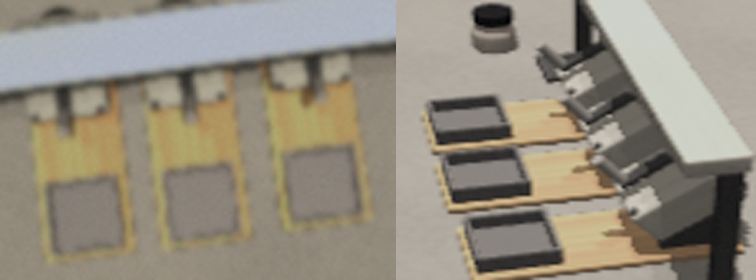

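```bash
python3 - <<'E'
from h import *
d=np.load("pics/top0.npy")
# depth -> world for check
def pt(n,d,u,v):
    c=viewer.calibration(n);K,T=c["K"],c["T"];z=d[v,u]
    r=np.linalg.inv(K)@[u,v,1]*z; return T[:3,:3]@[r[0],-r[1],-r[2]]+T[:3,3]
for u,v in [(275,249),(311,246),(347,240),(240,280),(400,260),(300,197),(226,206),(385,189)]: print(u,v,pt("top",d,u,v).round(4))
def wood(n,lo,amin,x0,x1,y0,y1):
    p=cv2.imread(f"pics/{n}0.png"); H,S,V=cv2.split(cv2.cvtColor(p,cv2.COLOR_BGR2HSV))
    m=(H>10)&(H<32)&(S>lo)&(V>90); k=np.zeros_like(m);k[y0:y1,x0:x1]=1
    m&=k
    for c in blobs(m,amin):
        w=np.array([ray(n,q[0],.008)[:2] for q in c],np.float32)
        a=np.radians(6.4);M=np.array([[np.cos(a),np.sin(a)],[-np.sin(a),np.cos(a)]])
        f=w@M.T; lo_,hi=f.min(0),f.max(0)
        print(n,cv2.contourArea(c),"xnear",lo_[0],"y",lo_[1],hi[1],"yc",(lo_[1]+hi[1])/2,hi[1]-lo_[1])
for t in(60,75,90): wood("top",t,150,250,370,200,275)
for t in(60,75,90): wood("side",t,100,255,370,170,255)
# dark trays in side view
p=cv2.imread("pics/side0.png");V=p.max(2)
m=(V<90);k=np.zeros_like(m);k[172:252,255:312]=1
for c in blobs(m&k,60):
    w=np.array([ray("side",q[0],.028)[:2] for q in c],np.float32)
    print("tray side",cv2.contourArea(c),cv2.minAreaRect(w),cv2.boundingRect(c))
p=cv2.imread("pics/top0.png"); H,S,V=cv2.split(cv2.cvtColor(p,cv2.COLOR_BGR2HSV))
m=(S<60);k=np.zeros_like(m);k[225:262,262:364]=1
for c in blobs(m&k,200):
    w=np.array([ray("top",q[0],.028)[:2] for q in c],np.float32)
    print("tray top",cv2.contourArea(c),cv2.minAreaRect(w))
E
```

```text
275 249 [0.4612 0.1352 0.0109]
311 246 [0.4684 0.0205 0.011 ]
347 240 [ 0.4852 -0.0948  0.0105]
240 280 [ 3.663e-01  2.474e-01 -3.000e-04]
400 260 [ 0.4188 -0.2632 -0.0023]
300 197 [0.5914 0.0448 0.2043]
226 206 [0.5714 0.2481 0.1986]
385 189 [ 0.61   -0.1897  0.1997]
top 1175.5 xnear 0.4290571257561634 y 0.03524756420801451 0.12669964479611515 yc 0.08097360450206482 0.09145208058810064
top 1165.5 xnear 0.4261072655078253 y -0.07708170719949006 0.014853500772344777 yc -0.031114103213572643 0.09193520797183484
top 1161.5 xnear 0.42897909856327554 y -0.1944896663110693 -0.10261749664268241 yc -0.14855358147687586 0.09187216966838688
top 557.5 xnear 0.4300904578151768 y 0.036778651118157146 0.12557362008043566 yc 0.0811761355992964 0.08879496896227851
top 552.5 xnear 0.427575024352954 y -0.07690075152444026 0.012919585273461936 yc -0.031990583125489164 0.08982033679790219
top 1085.5 xnear 0.43127134291227237 y -0.1930930602400646 -0.10453442529202142 yc -0.148813742766043 0.08855863494804317
top 415.5 xnear 0.43067966954679454 y -0.07406211454332054 0.009519687059075027 yc -0.0322712137
[... 307 characters left out ...]
45 y -0.1942010375096932 -0.10131151301521384 yc -0.14775627526245352 0.09288952449447936
side 487.0 xnear 0.42678091558631903 y -0.07672069675797685 0.01749205500882957 yc -0.029614320874573642 0.09421275176680642
side 369.5 xnear 0.4293096073469635 y 0.037201771189049576 0.12885693876381848 yc 0.08302935497643403 0.09165516757476891
side 560.0 xnear 0.42947591537798446 y -0.19232646978233944 -0.10192440443915482 yc -0.14712543711074713 0.09040206534318462Traceback (most recent call last):
  File "<stdin>", line 18, in <module>
  File "<stdin>", line 13, in wood
  File "h.py", line 5, in ray
    c=viewer.calibration(n);K,T=c["K"],c["T"]
ValueError: time passes only in moves, steps and waits
```

Call:
{"fn": "arm_command", "kwargs": {"series": [[[-22,-22,0],-0.0925],[[-45,-45,0],-0.185],[[-67,-67,0],-0.2775],[[-90,-90,0],-0.37],[[-112,-112,0],-0.4625]], "grip": -0.2, "grip_force": 5}}

```text
time_s: 0.6
tool_pos: [0.2905, 0.4651, 0.2301]
tool_rot: [-180.0, -0.0, -173.4]
force: [0.3, 0.4, 0.3]
grip_width: 0.056
grasp_force: 0.0
```

Call:
{"fn": "arm_command", "kwargs": {"series": [[[-15,-35,0],0],[[-31,-70,0],0],[[-46,-105,0],0],[[-62,-140,0],0],[[-77,-175,0],0]]}}

```text
time_s: 1.1
tool_pos: [0.3866, 0.2998, 0.2303]
tool_rot: [-180.0, -0.0, -173.6]
force: [0.4, 0.4, -0.6]
grip_width: 0.0525
grasp_force: 0.0
```

Call:
{"fn": "arm_command", "kwargs": {"series": [[[-20,-44,0],0],[[-40,-87,0],0],[[-60,-131,0],0],[[-77,-174,0],0],[[-77,-174,0],0]]}}

```text
time_s: 1.6
tool_pos: [0.4846, 0.1294, 0.2305]
tool_rot: [-179.8, 0.1, -174.3]
force: [1.0, 0.8, 0.8]
grip_width: 0.0525
grasp_force: 0.0
```

Call:
{"fn": "arm_command", "kwargs": {"series": [[[0,0,-30],0],[[0,0,0],0],[[0,0,35],0],[[0,0,80],0],[[0,0,124],0]]}}

```text
time_s: 2.1
tool_pos: [0.4817, 0.1377, 0.1052]
tool_rot: [180.0, 0.0, -173.6]
force: [0.9, 0.4, 0.2]
grip_width: 0.0523
grasp_force: 0.0
```

```bash
python3 - <<'E'
from h import *
p,_=viewer.read_camera("side"); q,_=viewer.read_camera("top")
a=cv2.resize(p[100:250,240:380],(560,600),interpolation=2)
b=cv2.resize(q[185:275,245:325],(240,270),interpolation=2)
o=np.zeros((600,800,3),np.uint8);o[:,:560]=a;o[:270,560:]=b
cv2.imwrite("pics/a1.png",o); print(env.get_obs()["tool_pos"])
E
```

```text
[0.47683772 0.13578857 0.10086481]
```

View pics/a1.png

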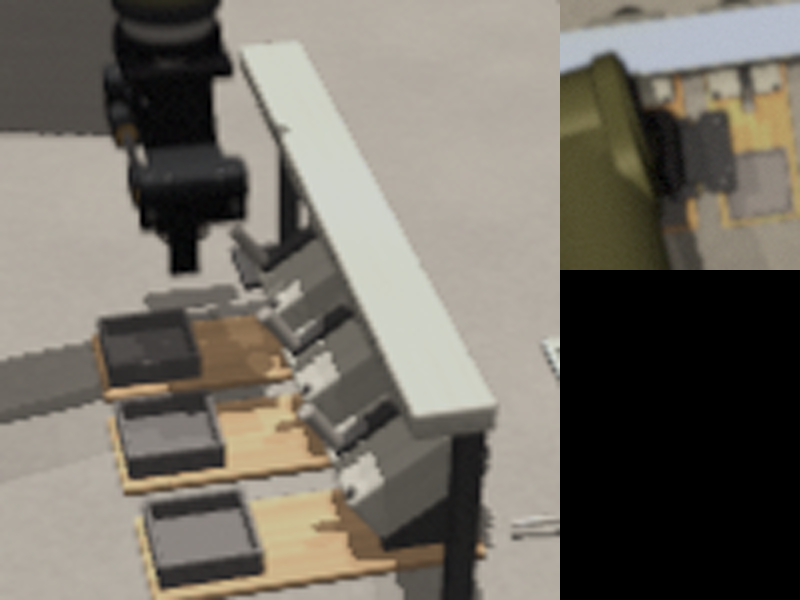

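The side view shows the left, middle and right pin tips at about (299,157), (304,175) and (316,202) in full-image pixels. The fingers are just short of the left pin and clear of the bar.

```bash
cat >> h.py <<'E'
A=np.radians(6.4);M=np.array([[np.cos(A),np.sin(A)],[-np.sin(A),np.cos(A)]])
def f(P): return np.r_[M@np.array(P)[:2]].round(4)
E
python3 - <<'E'
from h import *
for uv in [(298.8,157.5),(304.5,175),(316,202)]: print(f(ray("side",uv,.113)))
o=env.get_obs();print(o["tool_pos"],f(o["tool_pos"]),o["force"],o["time_s"])
E
```

```text
[0.54   0.0862]
[ 0.5367 -0.0125]
[ 0.5392 -0.1449]
[0.47683772 0.13578857 0.10086481] [0.489  0.0818] [ 0.04290114  0.08916975 -0.12262561] 2.2
```

Call:
{"fn": "arm_command", "kwargs": {"series": [[[-12,0,-2],0],[[-25,0,-2],0],[[-37,0,-2],0],[[-47,0,-2],0],[[-47,0,-2],0]]}}

```text
time_s: 2.7
tool_pos: [0.5159, 0.1416, 0.1097]
tool_rot: [180.0, -1.8, -173.6]
force: [-53.1, -6.8, 34.8]
grip_width: 0.052
grasp_force: 26.5
```

Call:
{"fn": "arm_command", "kwargs": {"series": [[[0,0,0],0],[[0,0,0],0],[[0,0,0],0],[[0,0,0],0],[[0,0,0],0]], "grip": 0.6}}

```text
time_s: 3.2
tool_pos: [0.5161, 0.1417, 0.1096]
tool_rot: [180.0, -1.6, -173.6]
force: [-51.5, -6.6, 31.9]
grip_width: 0.052
grasp_force: 25.5
```

Call:
{"fn": "arm_command", "kwargs": {"series": [[[15,0,0],0],[[30,0,0],0],[[30,0,-20],0],[[30,0,-20],0],[[30,0,-20],0]], "grip": -0.2}}

```text
time_s: 3.7
tool_pos: [0.501, 0.1395, 0.1302]
tool_rot: [179.9, 0.2, -173.6]
force: [-0.4, -0.4, 0.3]
grip_width: 0.052
grasp_force: 0.0
```

```bash
python3 - <<'E'
from h import *
p,_=viewer.read_camera("side"); 
cv2.imwrite("pics/a2.png",cv2.resize(p[80:250,240:390],(705,600)[0:2],interpolation=2))
o=env.get_obs();print(o["tool_pos"],f(o["tool_pos"]),o["force"],o["time_s"],o["grip_width"])
E
```

```text
[0.50019026 0.13924349 0.12929185] [0.5126 0.0826] [-1.17256871 -0.51969538  0.52752654] 3.75 0.05192560401266686
```

View pics/a2.png

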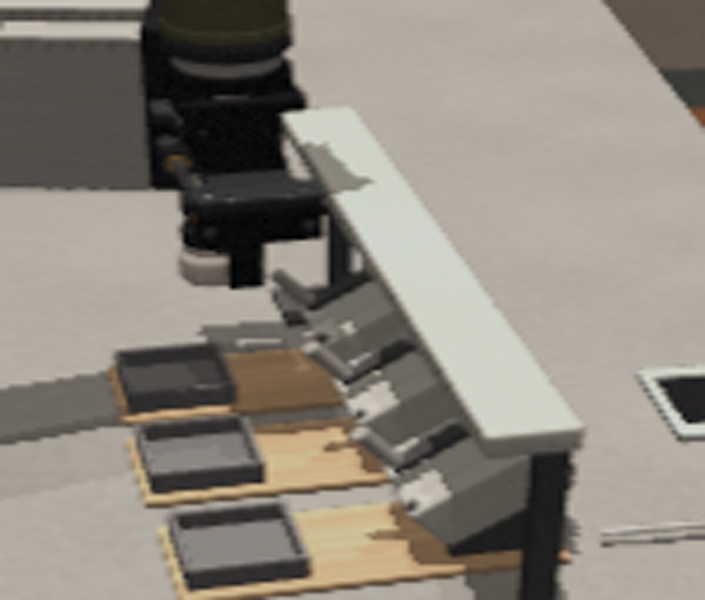

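```bash
python3 - <<'E'
from h import *
C={n:viewer.calibration(n) for n in("top","side")}
def cloud(n):
    d=np.load(f"pics/{n}0.npy");K,T=C[n]["K"],C[n]["T"];v,u=np.mgrid[:400,:640]
    r=np.stack([u,v,np.ones_like(u)],-1)@np.linalg.inv(K).T*d[...,None]; r[...,1:]*=-1
    P=r@T[:3,:3].T+T[:3,3]; P[...,:2]=P[...,:2]@M.T; return P
np.set_printoptions(linewidth=200,suppress=True)
for yc in(.081,-.0315,-.148):
  for n in("top","side"):
    Q=cloud(n).reshape(-1,3)-[.555,yc,0]
    for nm,k in(("mid",abs(Q[:,1])<7),("L",abs(Q[:,1]-30)<8e9)):
      if nm=="L": k=(abs(Q[:,1])>.02)&(abs(Q[:,1])<.036)
      k&=(Q[:,0]>-.04)&(Q[:,0]<.10)&(Q[:,2]>.02)&(Q[:,2]<.175)
      if nm=="mid": k&=(abs(Q[:,1])<.007)
      q=Q[k]; b=[(round(x,3),int(1e3*q[s,2].min()),int(1e3*q[s,2].max())) for x in np.arange(-.04,.1,.01) for s in[(q[:,0]>=x)&(q[:,0]<x+.01)] if s.any()]
      print(yc,n,nm,b)
E
```

```text
0.081 top mid [(np.float64(-0.02), 106, 116), (np.float64(-0.01), 89, 109), (np.float64(0.0), 59, 99), (np.float64(0.01), 63, 97), (np.float64(0.02), 73, 98), (np.float64(0.08), 93, 97), (np.float64(0.09), 78, 91)]
0.081 top L [(np.float64(0.0), 56, 69), (np.float64(0.01), 59, 77), (np.float64(0.02), 66, 82), (np.float64(0.03), 77, 80), (np.float64(0.08), 91, 95), (np.float64(0.09), 75, 91)]
0.081 side mid [(np.float64(-0.02), 102, 117), (np.float64(-0.01), 88, 114), (np.float64(0.0), 57, 99), (np.float64(0.01), 63, 96), (np.float64(0.02), 72, 101), (np.float64(0.03), 77, 109), (np.float64(0.04), 88, 115), (np.float64(0.05), 95, 95)]
0.081 side L [(np.float64(0.0), 58, 71), (np.float64(0.01), 49, 72), (np.float64(0.02), 43, 82), (np.float64(0.03), 49, 86), (np.float64(0.04), 60, 95), (np.float64(0.05), 66, 91)]
-0.0315 top mid [(np.float64(-0.03), 105, 111), (np.float64(-0.02), 107, 117), (np.float64(-0.01), 94, 110), (np.float64(0.0), 78, 93), (np.float64(0.01), 69, 95), (np.float64(0.02), 93, 99), (np.float64(0.08), 85, 93), (np.float64(0.09), 68, 86)]
-0.0315 top L [(np.float64(0.
[... 860 characters left out ...]
, (np.float64(0.09), 73, 89)]
-0.148 top L [(np.float64(0.0), 59, 68), (np.float64(0.01), 60, 73), (np.float64(0.02), 66, 80), (np.float64(0.03), 72, 75), (np.float64(0.08), 90, 100), (np.float64(0.09), 77, 91)]
-0.148 side mid [(np.float64(-0.02), 101, 117), (np.float64(-0.01), 88, 115), (np.float64(0.0), 59, 100), (np.float64(0.01), 66, 96), (np.float64(0.02), 70, 104), (np.float64(0.03), 80, 117), (np.float64(0.04), 86, 115)]
-0.148 side L [(np.float64(0.0), 59, 69), (np.float64(0.01), 42, 73), (np.float64(0.02), 30, 81), (np.float64(0.03), 20, 88), (np.float64(0.04), 20, 95), (np.float64(0.05), 21, 100), (np.float64(0.06), 20, 103), (np.float64(0.07), 21, 99), (np.float64(0.09), 77, 80)]
```

```bash
python3 - <<'E'
from h import *
for n in("side","top"):
    c=viewer.calibration(n);p,d=viewer.read_camera(n);K,T=c["K"],c["T"];v,u=np.mgrid[:400,:640]
    r=np.stack([u,v,np.ones_like(u)],-1)@np.linalg.inv(K).T*d[...,None]; r[...,1:]*=-1
    P=r@T[:3,:3].T+T[:3,3]; P[...,:2]=P[...,:2]@M.T
    if n=="side": np.save("pics/c.npy",P)
    Q=P.reshape(-1,3)-[.5126,.0826,.1293]
    for z in np.arange(-.02,.3,.01):
        k=(abs(Q[:,2]-z)<.005)&(abs(Q[:,0])<.12)&(Q[:,1]>-.115)&(Q[:,1]<.12)
        q=Q[k]
        if len(q)>3: print(n,z.round(3),len(q),"x",np.percentile(q[:,0],[2,98]).round(3),"y",np.percentile(q[:,1],[2,98]).round(3))
o=env.get_obs();print(o["tool_pos"],o["force"],o["time_s"])
E
```

```text
side -0.02 44 x [0.024 0.087] y [-0.114  0.008]
side -0.01 23 x [-0.006  0.085] y [-0.115  0.008]
side 0.0 24 x [-0.009  0.01 ] y [-0.036  0.032]
side 0.01 20 x [-0.008  0.01 ] y [-0.037 -0.03 ]
side 0.02 20 x [-0.011  0.009] y [-0.037 -0.029]
side 0.03 23 x [-0.01   0.009] y [-0.039 -0.03 ]
side 0.04 5 x [-0.008  0.009] y [-0.041 -0.038]
side 0.06 56 x [-0.034  0.058] y [-0.107  0.111]
side 0.07 754 x [-0.035  0.104] y [-0.111  0.114]
side 0.08 166 x [-0.037  0.1  ] y [-0.089  0.081]
side 0.09 114 x [-0.037  0.033] y [-0.095  0.083]
side 0.1 124 x [-0.037  0.032] y [-0.096  0.072]
side 0.11 287 x [-0.035  0.035] y [-0.096  0.084]
side 0.12 79 x [-0.025  0.023] y [-0.052  0.012]
side 0.13 67 x [-0.025  0.02 ] y [-0.052 -0.001]
side 0.14 61 x [-0.022  0.02 ] y [-0.052 -0.026]
side 0.15 73 x [-0.027  0.023] y [-0.052 -0.007]
side 0.16 159 x [-0.037  0.036] y [-0.052 -0.008]
side 0.17 151 x [-0.036  0.034] y [-0.048  0.009]
side 0.18 87 x [-0.031  0.032] y [-0.032 -0.001]
side 0.19 63 x [-0.037  0.037] y [-0.037 -0.002]
side 0.2 104 x [-0.036  0.032] y [-0.039 -0.   ]
side 0.21 115 x [-
[... 568 characters left out ...]
3]
top 0.08 58 x [-0.038  0.082] y [-0.066 -0.029]
top 0.09 21 x [-0.037  0.035] y [-0.089 -0.035]
top 0.1 326 x [-0.036  0.033] y [-0.096 -0.053]
top 0.11 111 x [-0.034  0.034] y [-0.097 -0.052]
top 0.12 5 x [-0.022  0.018] y [-0.052 -0.052]
top 0.13 7 x [-0.021  0.016] y [-0.052 -0.05 ]
top 0.14 5 x [-0.019  0.007] y [-0.052 -0.052]
top 0.15 19 x [-0.032  0.02 ] y [-0.052 -0.036]
top 0.16 199 x [-0.036  0.036] y [-0.052 -0.032]
top 0.17 16 x [-0.018  0.023] y [-0.048 -0.035]
top 0.19 5 x [-0.012  0.009] y [-0.04  -0.038]
top 0.2 6 x [-0.017  0.013] y [-0.04  -0.036]
top 0.21 12 x [-0.013  0.01 ] y [-0.04  -0.037]
[0.49927198 0.1389553  0.12829188] [ 0.8007815  -0.54435094  0.38458538] 3.85
```

Call:
{"fn": "arm_command", "kwargs": {"series": [[[0,0,10],0],[[0,0,20],0],[[-5,0,20],0],[[-10,0,20],0],[[-13,0,20],0]]}}

```text
time_s: 4.35
tool_pos: [0.5127, 0.1405, 0.1086]
tool_rot: [-180.0, 0.0, -173.6]
force: [-0.9, -0.2, 0.2]
grip_width: 0.0522
grasp_force: 0.0
```

Call:
{"fn": "arm_command", "kwargs": {"series": [[[-1,0,0],0],[[-1,0,0],0],[[-1,0,0],0],[[-1,0,0],0],[[-1,0,0],0]], "grip": 0.55}}

```text
time_s: 4.85
tool_pos: [0.5128, 0.1406, 0.1087]
tool_rot: [180.0, 0.0, -173.6]
force: [0.3, 0.1, -0.2]
grip_width: 0.0228
grasp_force: 0.0
```

```bash
cat > s.py <<'E'
from h import *
o=env.get_obs();print(o["tool_pos"].round(4),f(o["tool_pos"]),"Ff",f(o["force"]),o["force"][2].round(2),o["time_s"],o["grip_width"],o["grasp_force"],o["wrist_torque"].round(3))
E
python3 s.py
```

```text
[0.5128 0.1406 0.1087] [0.5252 0.0826] Ff [0.3355 0.0304] -0.21 4.85 0.022843475765195256 0.0 [ 0.046 -0.011  0.005]
```

Call:
{"fn": "arm_command", "kwargs": {"series": [[[-1,0,0],0],[[-2,0,0],0],[[-2,0,0],0],[[-2,0,0],0],[[-2,0,0],0]]}}

```text
time_s: 5.35
tool_pos: [0.5148, 0.1408, 0.1086]
tool_rot: [180.0, -0.0, -173.6]
force: [-0.3, -0.6, -0.4]
grip_width: 0.0196
grasp_force: 0.0
```

Call:
{"fn": "arm_command", "kwargs": {"series": [[[0,2,0],0],[[0,4,0],0],[[0,6,0],0],[[0,8,0],0],[[0,8,0],0]]}}

```text
time_s: 5.85
tool_pos: [0.5138, 0.1491, 0.1085]
tool_rot: [180.0, -0.0, -173.6]
force: [-0.7, 0.0, -0.2]
grip_width: 0.0197
grasp_force: 0.0
```

```bash
python3 s.py; python3 - <<'E'
from h import *
p,_=viewer.read_camera("side")
cv2.imwrite("pics/a3.png",cv2.resize(p[130:195,270:350],(800,600),interpolation=2))
E
```

```text
[0.5138 0.1491 0.1085] [0.5273 0.0909] Ff [-0.6523  0.1016] -0.22 5.85 0.01971741740781035 0.04174810484983027 [0.031 0.092 0.052]
```

View pics/a3.png

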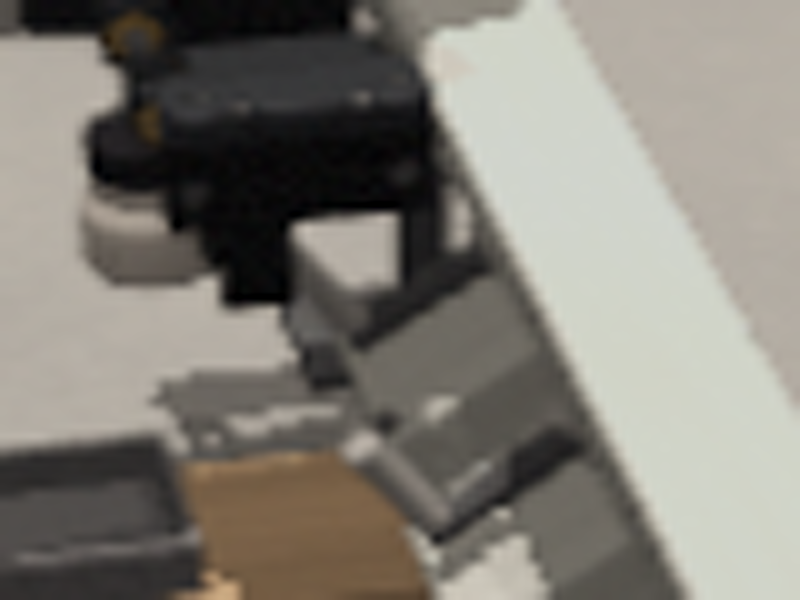

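The picture shows the near finger overlapping the left pin's tip at about crop (290,250), with the gripper body just short of the bar. I'll push further left.

Call:
{"fn": "arm_command", "kwargs": {"series": [[[0,1,0],0],[[0,2,0],0],[[0,3,0],0],[[0,4,0],0],[[0,4,0],0]]}}

```text
time_s: 6.4
tool_pos: [0.5135, 0.1522, 0.1085]
tool_rot: [-180.0, -0.0, -173.6]
force: [0.4, -1.6, -0.7]
grip_width: 0.0196
grasp_force: 0.9
```

```bash
python3 s.py
```

```text
[0.5135 0.1522 0.1085] [0.5273 0.094 ] Ff [ 0.2608 -1.6827] -0.69 6.4 0.01959988174182728 0.8547293767333031 [-0.363  0.012  0.015]
```

Call:
{"fn": "arm_command", "kwargs": {"series": [[[0,1,0],0],[[0,2,0],0],[[0,2,0],0],[[0,2,0],0],[[0,2,0],0]]}}

```text
time_s: 6.9
tool_pos: [0.5131, 0.1544, 0.1085]
tool_rot: [-180.0, -0.0, -173.6]
force: [-0.3, -3.8, 0.2]
grip_width: 0.0196
grasp_force: 1.5
```

```bash
python3 s.py
```

```text
[0.5131 0.1544 0.1085] [0.5271 0.0963] Ff [-0.6917 -3.7153] 0.2 6.9 0.019618208569933796 1.4927732571959496 [-0.761  0.198 -0.062]
```

Call:
{"fn": "arm_command", "kwargs": {"series": [[[0,-4,0],0],[[0,-8,0],0],[[0,-12,0],0],[[0,-16,0],0],[[0,-18,0],0]]}}

```text
time_s: 7.4
tool_pos: [0.5154, 0.1366, 0.1087]
tool_rot: [180.0, 0.0, -173.6]
force: [-1.4, 0.2, 0.2]
grip_width: 0.0197
grasp_force: 0.2
```

```bash
python3 s.py
```

```text
[0.5154 0.1366 0.1087] [0.5274 0.0783] Ff [-1.4023  0.3773] 0.16 7.4 0.01965419462910651 0.16774797812104225 [0.072 0.061 0.044]
```

Call:
{"fn": "arm_command", "kwargs": {"series": [[[0,-1,0],0],[[0,-2,0],0],[[0,-3,0],0],[[0,-3,0],0],[[0,-3,0],0]]}}

```text
time_s: 7.9
tool_pos: [0.5156, 0.1339, 0.1086]
tool_rot: [180.0, 0.0, -173.6]
force: [0.4, 1.4, -0.2]
grip_width: 0.0198
grasp_force: 0.1
```

```bash
python3 s.py
```

```text
[0.5156 0.1339 0.1086] [0.5273 0.0756] Ff [0.5754 1.3067] -0.21 7.9 0.019784157167366825 0.07246238412335515 [ 0.055  0.041 -0.021]
```

Call:
{"fn": "arm_command", "kwargs": {"series": [[[0,-1,0],0],[[0,-2,0],0],[[0,-3,0],0],[[0,-4,0],0],[[0,-4,0],0]]}}

```text
time_s: 8.4
tool_pos: [0.5157, 0.1306, 0.1085]
tool_rot: [179.9, -0.0, -173.6]
force: [-1.8, 2.5, 0.5]
grip_width: 0.0195
grasp_force: 1.6
```

```bash
python3 s.py
```

```text
[0.5157 0.1306 0.1085] [0.527  0.0723] Ff [-1.4903  2.678 ] 0.52 8.4 0.01945479008357814 1.615229845046997 [0.839 0.319 0.037]
```

Call:
{"fn": "arm_command", "kwargs": {"series": [[[12,2,0],0],[[25,2,0],0],[[25,-30,0],0],[[25,-66,0],0],[[25,-102,0],0]], "grip": 0.2}}

```text
time_s: 8.9
tool_pos: [0.5015, 0.0242, 0.1087]
tool_rot: [-180.0, 0.0, -173.5]
force: [1.0, -0.5, 0.3]
grip_width: 0.0343
grasp_force: 0.0
```

Call:
{"fn": "arm_command", "kwargs": {"series": [[[-8,0,0],0],[[-16,0,0],0],[[-22,0,0],0],[[-24,0,0],0],[[-24,0,0],0]]}}

```text
time_s: 9.4
tool_pos: [0.5265, 0.0295, 0.1084]
tool_rot: [-180.0, -0.0, -173.5]
force: [-0.2, -0.6, -0.3]
grip_width: 0.035
grasp_force: 0.0
```

Call:
{"fn": "arm_command", "kwargs": {"series": [[[0,0,0],0],[[0,0,0],0],[[0,0,0],0],[[0,0,0],0],[[0,0,0],0]], "grip": 0.55}}

```text
time_s: 9.9
tool_pos: [0.5264, 0.0283, 0.1086]
tool_rot: [180.0, 0.0, -173.6]
force: [0.5, -0.8, -0.2]
grip_width: 0.0199
grasp_force: 0.0
```

```bash
python3 s.py
```

```text
[0.5264 0.0283 0.1086] [ 0.5263 -0.0305] Ff [ 0.3754 -0.8844] -0.19 9.9 0.01994615360047667 0.0 [0.043 0.016 0.035]
```

Call:
{"fn": "arm_command", "kwargs": {"series": [[[-0.5,3,0],0],[[-0.5,5,0],0],[[-0.5,7,0],0],[[-0.5,9,0],0],[[-0.5,10,0],0]]}}

```text
time_s: 10.4
tool_pos: [0.5257, 0.0387, 0.1085]
tool_rot: [180.0, -0.0, -173.6]
force: [0.3, 0.1, -1.0]
grip_width: 0.0197
grasp_force: 0.2
```

```bash
python3 s.py
```

```text
[0.5257 0.0387 0.1085] [ 0.5268 -0.0202] Ff [0.3032 0.0498] -0.96 10.4 0.019692795520662613 0.1508637797087431 [-0.031  0.079 -0.059]
```

Call:
{"fn": "arm_command", "kwargs": {"series": [[[0,1,0],0],[[0,2,0],0],[[0,3,0],0],[[0,3,0],0],[[0,3,0],0]]}}

```text
time_s: 10.9
tool_pos: [0.5256, 0.0415, 0.1086]
tool_rot: [180.0, 0.0, -173.6]
force: [-0.8, -0.0, 0.2]
grip_width: 0.0197
grasp_force: 0.0
```

```bash
python3 s.py
```

```text
[0.5256 0.0415 0.1086] [ 0.5269 -0.0174] Ff [-0.8379  0.0693] 0.2 10.9 0.01974539835395334 0.02186260011512786 [ 0.041  0.049 -0.007]
```

Call:
{"fn": "arm_command", "kwargs": {"series": [[[0,1,0],0],[[0,2,0],0],[[0,2.5,0],0],[[0,2.5,0],0],[[0,2.5,0],0]]}}

```text
time_s: 11.4
tool_pos: [0.5252, 0.0439, 0.1086]
tool_rot: [180.0, 0.0, -173.6]
force: [0.0, -0.6, 0.3]
grip_width: 0.0197
grasp_force: 0.0
```

```bash
python3 s.py; python3 - <<'E'
from h import *
p,d=viewer.read_camera("side"); np.save("pics/mid.npy",d)
cv2.imwrite("pics/a4.png",cv2.resize(p[145:210,275:355],(800,600)[0:2],interpolation=2))
E
```

```text
[0.5252 0.0439 0.1086] [ 0.5269 -0.0149] Ff [-0.0257 -0.6219] 0.25 11.4 0.01968459425955722 0.04438687115907669 [ 0.073  0.021 -0.003]
```

View pics/a4.png

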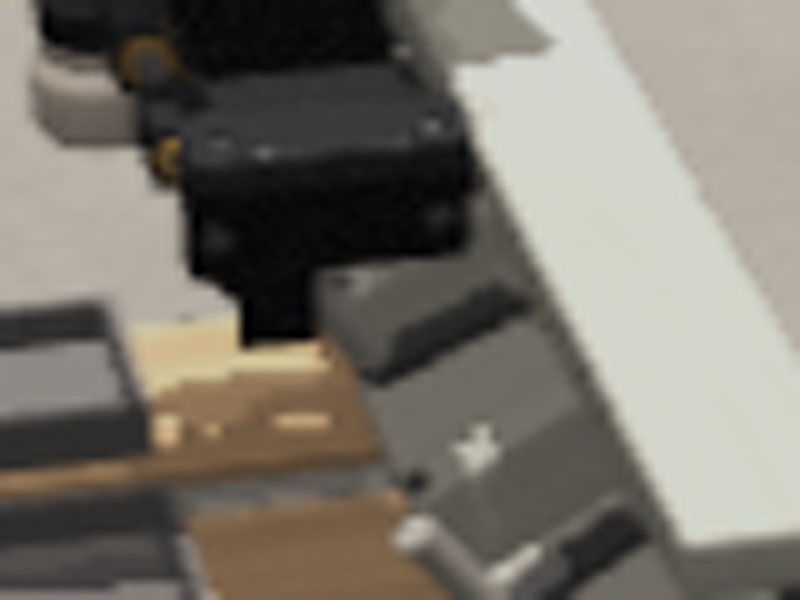

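The pin is hidden behind the finger at about crop (300,310), and the crank runs from (520,295) to (380,370), so it appears to be moving freely with the finger. I'll push a little further.

Call:
{"fn": "arm_command", "kwargs": {"series": [[[0,1,0],0],[[0,2,0],0],[[0,2,0],0],[[0,2,0],0],[[0,2,0],0]]}}

```text
time_s: 11.95
tool_pos: [0.525, 0.0459, 0.1086]
tool_rot: [180.0, 0.0, -173.6]
force: [-0.6, -0.3, 0.5]
grip_width: 0.0194
grasp_force: 0.0
```

```bash
python3 s.py
```

```text
[0.525  0.0459 0.1086] [ 0.5268 -0.0129] Ff [-0.6406 -0.2344] 0.53 11.95 0.019435482382387913 0.023224902106449008 [-0.015 -0.018  0.   ]
```

Call:
{"fn": "arm_command", "kwargs": {"series": [[[0,1,0],0],[[0,2,0],0],[[0,2,0],0],[[0,2,0],0],[[0,2,0],0]]}}

```text
time_s: 12.45
tool_pos: [0.5248, 0.0475, 0.1086]
tool_rot: [-180.0, 0.0, -173.6]
force: [0.8, -3.0, 0.1]
grip_width: 0.0196
grasp_force: 1.0
```

```bash
python3 s.py
```

```text
[0.5248 0.0475 0.1086] [ 0.5268 -0.0113] Ff [ 0.4217 -3.0973] 0.13 12.45 0.019579138822397153 0.9738106280565262 [-0.41  -0.022 -0.021]
```

Resistance starts only here, so the middle unit is the worn one. Now swinging right.

Call:
{"fn": "arm_command", "kwargs": {"series": [[[0,-6,0],0],[[0,-12,0],0],[[0,-18,0],0],[[0,-24,0],0],[[0,-28,0],0]]}}

```text
time_s: 12.95
tool_pos: [0.5279, 0.0192, 0.1086]
tool_rot: [180.0, 0.0, -173.6]
force: [-1.0, 0.0, -0.3]
grip_width: 0.0197
grasp_force: 0.2
```

Call:
{"fn": "arm_command", "kwargs": {"series": [[[0,-1,0],0],[[0,-2,0],0],[[0,-2.5,0],0],[[0,-2.5,0],0],[[0,-2.5,0],0]]}}

```text
time_s: 13.45
tool_pos: [0.5282, 0.0177, 0.1086]
tool_rot: [180.0, 0.0, -173.6]
force: [-0.3, 0.1, 0.6]
grip_width: 0.0194
grasp_force: 0.1
```

```bash
python3 s.py
```

```text
[0.5282 0.0177 0.1086] [ 0.5269 -0.0413] Ff [-0.2438  0.1232] 0.62 13.45 0.01941408240256567 0.08134911535307765 [0.083 0.006 0.062]
```

Call:
{"fn": "arm_command", "kwargs": {"series": [[[0,-1,0],0],[[0,-2,0],0],[[0,-3,0],0],[[0,-3,0],0],[[0,-3,0],0]]}}

```text
time_s: 13.95
tool_pos: [0.5286, 0.0144, 0.1086]
tool_rot: [-180.0, 0.0, -173.6]
force: [-0.4, 0.4, -0.7]
grip_width: 0.0195
grasp_force: 0.0
```

```bash
python3 s.py
```

```text
[0.5286 0.0144 0.1086] [ 0.5269 -0.0446] Ff [-0.3571  0.4428] -0.69 13.95 0.019480977956960892 0.027614920400083065 [ 0.058  0.036 -0.035]
```

Call:
{"fn": "arm_command", "kwargs": {"series": [[[0,-1,0],0],[[0,-1.5,0],0],[[0,-1.5,0],0],[[0,-1.5,0],0],[[0,-1.5,0],0]]}}

```text
time_s: 14.45
tool_pos: [0.5287, 0.0133, 0.1086]
tool_rot: [180.0, 0.0, -173.6]
force: [0.5, 1.5, -0.4]
grip_width: 0.0196
grasp_force: 0.6
```

```bash
python3 s.py
```

```text
[0.5287 0.0133 0.1086] [ 0.5269 -0.0458] Ff [0.6903 1.4808] -0.45 14.45 0.019637795251872044 0.6043471209704876 [0.285 0.028 0.002]
```

Call:
{"fn": "arm_command", "kwargs": {"series": [[[0,-1,0],0],[[0,-1.5,0],0],[[0,-1.5,0],0],[[0,-1.5,0],0],[[0,-1.5,0],0]]}}

```text
time_s: 14.95
tool_pos: [0.5289, 0.012, 0.1086]
tool_rot: [180.0, 0.0, -173.6]
force: [0.5, 2.5, 0.5]
grip_width: 0.0195
grasp_force: 1.6
```

```bash
python3 s.py
```

```text
[0.5289 0.012  0.1086] [ 0.5269 -0.0471] Ff [0.7945 2.4443] 0.46 14.95 0.019451506897413703 1.5914007648825645 [ 0.784 -0.027 -0.014]
```

Call:
{"fn": "arm_command", "kwargs": {"series": [[[0,4,0],0],[[0,4,0],0],[[15,4,0],0],[[40,4,0],0],[[70,4,0],0]]}}

```text
time_s: 15.45
tool_pos: [0.4585, 0.0066, 0.1084]
tool_rot: [-179.9, 0.0, -173.6]
force: [0.3, 0.6, 0.1]
grip_width: 0.0198
grasp_force: 0.0
```

Call:
{"fn": "arm_command", "kwargs": {"series": [[[10,-45,0],0],[[20,-90,0],0],[[30,-135,0],0],[[40,-180,0],0],[[43,-225,0],0]], "grip": -0.4}}

```text
time_s: 15.95
tool_pos: [0.4397, -0.2233, 0.1088]
tool_rot: [-180.0, 0.0, -173.7]
force: [1.0, 0.9, -0.6]
grip_width: 0.0516
grasp_force: 0.0
```

```bash
python3 s.py; python3 - <<'E'
from h import *
for n,roi,zm in(("top",(235,258,418,445),.017),("side",(290,330,265,310),.017)):
    p,_=viewer.read_camera(n); H,S,V=cv2.split(cv2.cvtColor(p,cv2.COLOR_BGR2HSV))
    m=(H>15)&(H<34)&(S>100); k=np.zeros_like(m); a,b,c,d=roi; k[a:b,c:d]=1
    for c in blobs(m&k,15):
        x,y,w,h=cv2.boundingRect(c)
        print(n,(x,y,w,h),f(ray(n,(x+w/2-.5,y+h/2-.5),zm)))
        if n=="side": print("disc", f(ray(n,(x+w/2-.5,y+h-1-w*.33),.006)))
    if n=="side": cv2.imwrite("pics/a5.png",np.hstack([cv2.resize(p[140:260,255:375],(480,480),interpolation=2),cv2.resize(p[280:360,250:300],(300,480),interpolation=2)]))
E
```

```text
[ 0.4397 -0.2233  0.1088] [ 0.4121 -0.2709] Ff [1.0624 0.7529] -0.62 15.95 0.051592006828091515 0.0 [ 0.087 -0.028 -0.035]
top (418, 235, 27, 23) [ 0.4175 -0.4088]
side (278, 306, 16, 20) [ 0.4117 -0.4071]
disc [ 0.4109 -0.4093]
```

View pics/a5.png

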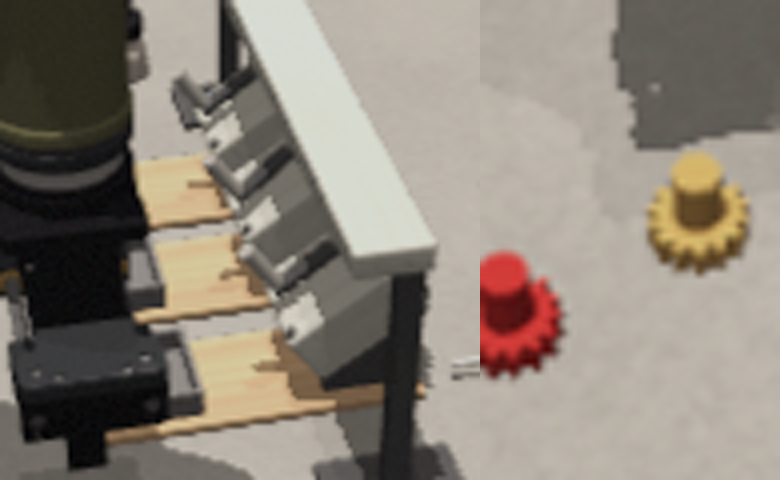

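The yellow pinion's hub top is at full-image (285.7,308), and it stands hub up. The middle pin tip has moved to about (308,180).

```bash
python3 - <<'E'
from h import *
print(f(ray("side",(285.7,308.2),.034)), f(ray("side",(308,180),.113)))
E
```

```text
[ 0.4136 -0.4019] [ 0.5409 -0.0397]
```

Call:
{"fn": "arm_command", "kwargs": {"series": [[[1,-45,0],0],[[1,-90,0],0],[[1,-135,0],0],[[1,-135,0],0],[[1,-135,20],0]]}}

```text
time_s: 16.55
tool_pos: [0.4558, -0.3578, 0.0902]
tool_rot: [-179.8, 0.1, -173.8]
force: [1.0, 0.4, -0.3]
grip_width: 0.0609
grasp_force: 0.0
```

Call:
{"fn": "arm_command", "kwargs": {"series": [[[0,0,20],0],[[0,0,40],0],[[0,0,55],0],[[0,0,65],0],[[0,0,65],0]]}}

```text
time_s: 17.05
tool_pos: [0.4545, -0.354, 0.0223]
tool_rot: [179.9, -0.1, -173.6]
force: [-1.1, 0.6, 0.3]
grip_width: 0.061
grasp_force: 0.0
```

Call:
{"fn": "arm_command", "kwargs": {"series": [[[0,0,0],0],[[0,0,0],0],[[0,0,0],0],[[0,0,0],0],[[0,0,0],0]], "grip": 1, "grip_force": 8}}

```text
time_s: 17.55
tool_pos: [0.4554, -0.355, 0.0239]
tool_rot: [-180.0, 0.0, -173.6]
force: [0.6, 0.3, -0.0]
grip_width: 0.0288
grasp_force: 0.0
```

Call:
{"fn": "arm_command", "kwargs": {"series": [[[0,0,0],0],[[0,0,0],0],[[0,0,0],0],[[0,0,0],0],[[0,0,0],0]], "grip_force": 20}}

```text
time_s: 18.05
tool_pos: [0.4553, -0.355, 0.0237]
tool_rot: [-180.0, 0.0, -173.6]
force: [-0.2, 0.2, 1.7]
grip_width: 0.0174
grasp_force: 20.0
```

```bash
python3 s.py
```

```text
[ 0.4553 -0.355   0.0237] [ 0.4129 -0.4036] Ff [-0.1613  0.2552] 1.7 18.05 0.017395177947636547 20.000140964984894 [ 0.073  0.03  -0.025]
```

Call:
{"fn": "arm_command", "kwargs": {"series": [[[0,0,-15],0],[[0,0,-35],0],[[0,0,-60],0],[[0,0,-75],0],[[0,10,-75],0]]}}

```text
time_s: 18.55
tool_pos: [0.4552, -0.3472, 0.1014]
tool_rot: [-179.8, 0.2, -173.7]
force: [-0.0, -0.1, -0.9]
grip_width: 0.0169
grasp_force: 20.0
```

Call:
{"fn": "arm_command", "kwargs": {"series": [[[-8,30,0],0],[[-16,70,0],0],[[-24,110,0],0],[[-30,150,0],0],[[-36,190,0],0]]}}

```text
time_s: 19.05
tool_pos: [0.4676, -0.1494, 0.0976]
tool_rot: [179.9, -0.1, -173.6]
force: [0.8, 0.1, -0.4]
grip_width: 0.0172
grasp_force: 20.0
```

Call:
{"fn": "arm_command", "kwargs": {"series": [[[-5,40,0],0],[[-10,80,0],0],[[-15,120,0],0],[[-19,155,0],0],[[-20,174,0],0]]}}

```text
time_s: 19.55
tool_pos: [0.4676, 0.0271, 0.0976]
tool_rot: [179.9, -0.1, -173.3]
force: [0.2, 0.0, -0.8]
grip_width: 0.0176
grasp_force: 20.0
```

```bash
python3 s.py; python3 - <<'E'
from h import *
p,_=viewer.read_camera("side")
print(proj("side",[*(M.T@[.4685,-.03]),.028]))
cv2.imwrite("pics/a6.png",cv2.resize(p[140:260,255:375],(600,600),interpolation=2))
E
```

```text
[0.4676 0.0271 0.0976] [ 0.4677 -0.0252] Ff [ 0.1749 -0.0082] -0.79 19.55 0.017594160739539906 19.999368488788605 [ 0.009 -0.004  0.024]
[282.56748796 206.13046183]
```

View pics/a6.png

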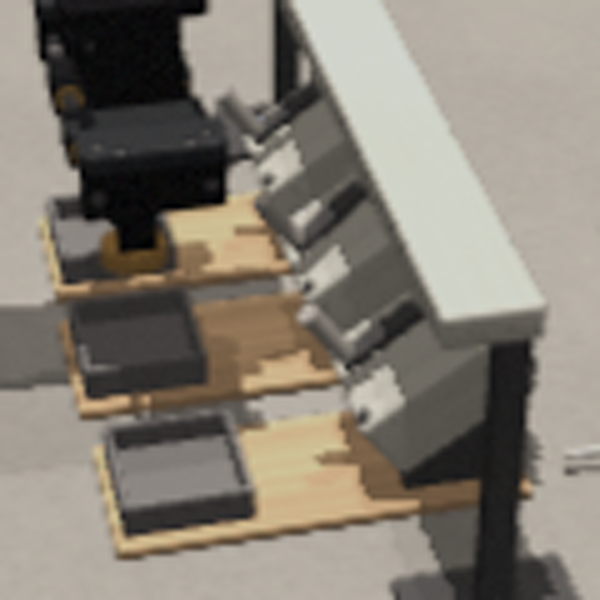

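The middle tray's rim is centred near crop (136,328), against a projected target of (138,331), so the pinion is on target. The middle crank is swung right.

Call:
{"fn": "arm_command", "kwargs": {"series": [[[0,0,0],0],[[0,0,15],0],[[0,0,30],0],[[0,0,45],0],[[0,0,50],0]]}}

```text
time_s: 20.1
tool_pos: [0.4675, 0.0213, 0.0468]
tool_rot: [-179.9, -0.2, -173.7]
force: [-0.0, -0.9, -0.9]
grip_width: 0.0171
grasp_force: 20.0
```

Call:
{"fn": "arm_command", "kwargs": {"series": [[[0,0,4],0],[[0,0,8],0],[[0,0,11],0],[[0,0,11.5],0],[[0,0,11.5],0]]}}

```text
time_s: 20.6
tool_pos: [0.4693, 0.023, 0.0372]
tool_rot: [180.0, 0.0, -173.6]
force: [0.2, 0.1, -0.8]
grip_width: 0.017
grasp_force: 20.0
```

```bash
python3 s.py
```

```text
[0.4693 0.023  0.0372] [ 0.469  -0.0295] Ff [0.2095 0.0801] -0.78 20.6 0.01696253826909885 19.99987095594406 [-0.01   0.002 -0.024]
```

Call:
{"fn": "arm_command", "kwargs": {"series": [[[0,0,0.5],0],[[0,0,0.8],0],[[0,0,0.8],0],[[0,0,0.8],0],[[0,0,0.8],0]]}}

```text
time_s: 21.1
tool_pos: [0.4693, 0.023, 0.0363]
tool_rot: [180.0, 0.0, -173.6]
force: [-0.2, 0.0, -0.9]
grip_width: 0.0176
grasp_force: 20.0
```

Call:
{"fn": "arm_command", "kwargs": {"series": [[[0,0,0],0],[[0,0,0],0],[[0,0,0],0],[[0,0,0],0],[[0,0,0],0]], "grip": 0.2}}

```text
time_s: 21.6
tool_pos: [0.4693, 0.023, 0.0363]
tool_rot: [180.0, 0.0, -173.6]
force: [0.2, 0.1, -0.2]
grip_width: 0.0341
grasp_force: 0.0
```

Call:
{"fn": "arm_command", "kwargs": {"series": [[[0,0,-10],0],[[0,0,-30],0],[[0,0,-70],0],[[20,0,-115],0],[[60,0,-150],0]]}}

```text
time_s: 22.1
tool_pos: [0.4137, 0.0163, 0.1878]
tool_rot: [-179.9, 0.3, -173.7]
force: [-0.6, 1.3, 1.1]
grip_width: 0.0346
grasp_force: 0.0
```

Call:
{"fn": "arm_command", "kwargs": {"series": [[[0,40,0],0],[[0,85,0],0],[[0,130,0],0],[[0,170,0],0],[[0,170,0],0]]}}

```text
time_s: 22.6
tool_pos: [0.3916, 0.1909, 0.1851]
tool_rot: [179.9, 0.1, -173.1]
force: [-0.4, 0.4, 0.3]
grip_width: 0.0349
grasp_force: 0.0
```

```bash
python3 s.py; python3 - <<'E'
from h import *
p,_=viewer.read_camera("side"); q,_=viewer.read_camera("top")
cv2.imwrite("pics/a7.png",np.hstack([cv2.resize(p[150:240,260:340],(533,600),interpolation=2),cv2.resize(q[195:275,285:320],(262,600),interpolation=2)]))
E
```

```text
[0.3916 0.1909 0.1851] [0.4105 0.146 ] Ff [-0.3804  0.3976] 0.35 22.6 0.034886710624428004 0.0 [-0.046  0.043  0.053]
```

View pics/a7.png

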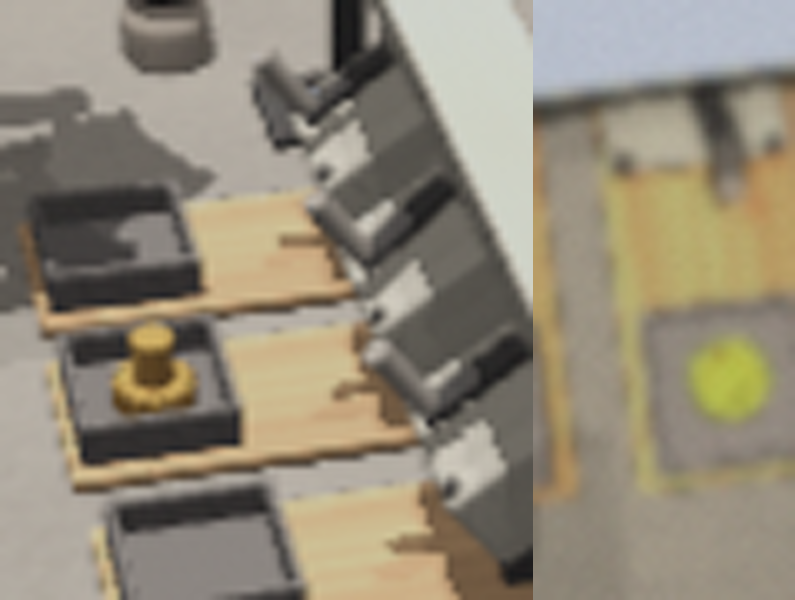

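The pinion stands upright near the centre of the middle tray, at side crop (153,375), and is released. The middle pin tip is at top crop (730,190), which is full-image (311.3,220.3).

```bash
python3 - <<'E'
from h import *
print(f(ray("top",(311.2,219.5),.111)), f(ray("side",(307.2,180.8),.113)), f(ray("top",(310.8,245.3),.035)))
E
```

```text
[ 0.5391 -0.0436] [ 0.5379 -0.0432] [ 0.4686 -0.0318]
```

```bash
python3 -c "
from cell import env
print(env.sign_off())"
```

```text
the job is handed in; nothing more can be done
None
```

I handed the job in at about 22.6 s, but it may be judged a fail: on the first approach the gripper body pressed on the light bar with about 53 N in x and 35 N in z, over the 40 N limit, and no verdict came back. The middle gearbox is the worn one: the left one resisted after a short travel, and I did not test the right one. Its crank was swung left, then right, and left about 12–13 mm right of middle. The brass pinion stands hub up in its tray, about 2 mm from the estimated centre and released, and the arm did not go near the jar, screwdriver or drive.

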